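# Shut the air and park the chip blower

## Task

The carver wants the printing block free of the chip blower. First shut the air cock fully, turning its handle clockwise across the pipe to its stop. Then take the parking pin from its rest and, pushing with the pin, swing the sprung nozzle arm clockwise off the block and drop the pin fully home in the parking hole, so that the arm is left leaning back on the pin; leave the block, jar and mallet where they lie.

Things in the scene. Friction and masses are not known exactly. Their poses are not given: they have to be found in the camera images.
- pivot (a point): Centre of the pivot of the sprung nozzle arm, on the top face of the fixture's base (top face 40 mm above the bench). The fixture is a pale wooden base 220 x 190 mm, 40 mm thick, fixed to the bench, with a steel pivot post (top about 82 mm above the bench, 20 mm radius; the base spans -160 to 60 mm in x and -150 to 40 mm in y from the pivot). Axes are the fixture's: z up; at joint blow_arm = 0 the arm points from the pivot along the fixture's -y.
- park_hole (a point): Centre of the mouth of the parking hole, on the base's top face (40 mm above the bench): a round upright blind hole, 20.5 mm in diameter with a 3 mm chamfer, 35 mm deep. It lies at (-89, -81) mm from the pivot in the fixture's axes, 120 mm from the pivot. Same axes as pivot.
- bar_mid (a point): Point on the centre line of the nozzle arm, 120 mm from the pivot, half-way up the bar. The arm is a level aluminium bar 22 mm wide, 14 mm thick, reaching 185 mm from the pivot, with a brass nozzle bent down at its end (204 mm). Its underside is 47 mm and its top 61 mm above the bench (7 mm gap to the base).
- blow_arm (a joint): Angle of the nozzle arm about its upright pivot, rad. 0 = resting over the printing block; grows as the arm swings clockwise seen from above, towards and past the parking hole, up to a stop at 1.35. A spring always drives it back to 0: about 1.3 N at 120 mm from the pivot near 0, about 3.5 N at 1.0. With the pin home in the parking hole and the arm leaning on it from the far side, the joint reads about 1.0.
- cock_stem (a point): Centre of the air cock's handle axis at handle height, 98 mm above the bench. The cock is a brass ball valve in a short steel pipe that rises from the bench, runs 140 mm level along this point's x axis (pipe top 65 mm, brass body top 72 mm above the bench) and goes down again. z up.
- handle_grip (a point): Point on the centre line of the cock's steel lever handle, 80 mm from the stem, half-way up. The handle's outer 62 mm is a bar 16 mm wide and 12 mm thick; its end is 112 mm from the stem.
- cock_handle (a joint): Angle of the cock's handle, rad. 0 = open, handle along the pipe (pointing along the -x axis of cock_stem); grows as it turns clockwise seen from above; 1.57 = shut, against the hard stop, handle across the pipe. Stiff (about 2.5 N at 80 mm from the stem); it stays where it is left.
- pin_head (a point): Centre of the parking pin's wooden head, half-way up the head. The pin is a loose steel shaft 18 mm in diameter and 75 mm long with a blunt pointed foot, topped by a round head 30 mm in diameter and 36 mm high; 111 mm long in all, 160 g nominal. It starts standing in a dark wooden rest block (85 x 85 x 45 mm, 35 mm deep hole, foot 10 mm above the bench). z runs up the pin.
- pin_tip (a point): Centre of the pin's foot (the lower end of the shaft), 93 mm below pin_head along the pin.
- jar_center (a point): Bystander: white lidded jar, 60 mm in diameter, 75 mm high. Point half-way up.
- mallet_mid (a point): Bystander: wooden mallet lying on the bench, about 200 mm long, head 60 x 100 x 60 mm. Point 30 mm up, in the handle where it meets the head.
- block_mid (a point): Bystander: carved wooden printing block, 190 x 70 x 26 mm with a short tang, lying beside the fixture under the nozzle. Point at its centre, half-way up.
Mind the look-alikes: they are no part of the job. Leave any green or red look-alike of the part that bears pin_head alone.

How it is judged:
On the way, in this order (a step that is already met when the one before it is completed fails the run):
1. the air cock is turned fully shut (value of joint cock_handle above 1.45 rad), for 0.2 s.
2. the arm is swung back and the pin is home in the parking hole in front of it (value of joint blow_arm between 0.88 and 1.15 rad and z of pin_tip in the frame of park_hole below -0.026 m and horizontal distance between pin_tip and park_hole below 0.008 m and angle between pin_head's own z axis and vertical below 0.15 rad), for 0.2 s.
At the end, for the whole second after the job is handed in: The cock's handle is within 0.12 rad of its shut stop; the pin stands in the parking hole, foot at least 26 mm below the mouth and within 8 mm of the hole's centre line, within 0.15 rad of upright and at rest; the arm is at rest at 0.88 to 1.15 rad, pressed by its spring against the pin (all of step 2 and value of joint cock_handle above 1.45 rad and contact force between pin and blow_arm above 0.5 N and velocity of joint blow_arm between -0.05 and 0.05 rad/s and linear speed of pin below 0.02 m/s); the robot touches nothing.
It fails at once if the nozzle arm is swung off the block while the air is still on (value of joint blow_arm above 0.35 rad and value of joint cock_handle below 1.35 rad).
It fails at once if the printing block, jar or mallet is shifted by more than 30 mm (distance of any of block_mid, jar_center, mallet_mid from where it was at the start of the episode above 0.03 m).
It also fails if it takes over 64 s, if anything falls off the work surface, if the arm or the gripper's body presses on something with over 40 N, if the wrist force passes 120 N, or if a joint passes its speed limit or range.

## Robot

A 7-joint arm with a two-finger parallel gripper is mounted at the origin on the work surface. World frame = base frame: x ahead of the robot, y to its left, z up, the work surface at z = 0. Lengths are in m, angles in rad, forces in N, time in s.
With the tool pointing down it reaches from about 0.35 to 0.775 m from the base axis. Payload 3.1 kg.
Tool frame: the origin (TCP) lies at the very end of the fingers, on their centre line; the grasp point (between the pads) lies 19 mm behind it (grip_point_offset is the distance from the TCP to the grasp point, in m); z points along the fingers, y is the line along which they close (so a half turn about z gives the same grasp; the last joint's range is limited). The gripper opens to 85 mm and grips with 20 to 120 N. Pads are 22 mm wide; open, the fingers measure 114 mm over their backs; the gripper's body (76 mm by 85 mm) begins 54 mm behind the grasp point. The pads swing forward as they close: fully open they stand 13 mm farther back than shut.
Start: joints at [-1.325, 0.311, 0.014, 1.512, -0.004, 1.319, -0.027], TCP at [0.156, 0.527, 0.231] pointing down, gripper open.
Joint ranges: [-2.7, 2.7], [-0.3, 1.91], [-1.27, 1.3], [0.12, 2.57], [-1.44, 4.58], [0.2, 2.03], [-3.05, 3.05]. Speed limits (rad/s): [2.79, 2.79, 3.14, 3.14, 3.14, 3.14, 3.14].

## Interface

Orientations are given as a unit quaternion [w, x, y, z].
In Python, from workcell import observe, get_image, finish_job, search_frame, silhouettes, grip_point_offset gives the robot as it stands.
- The arm moves only by the tool send_rows, never from a script. Its argument "deltas" is a list that holds one entry, the list of rows, each a list of 7 numbers: the shift along the tool's x, y, z in units of 40 mm (1.0 is 40 mm), then the turn, a rotation vector about the tool's x, y, z in units of 6 degrees (1.0 is 6 degrees), then the opening, from 0 (shut) to 1 (fully open). A call has 1 to 5 rows; each row is the pose to reach, as a shift and turn from the pose commanded when the call began, along the tool's axes at that moment; what a row does not reach only later rows make up. A row lasts 1/10 s, in which the tool goes at most 50 mm and 8.59 degrees, less where a joint would pass 70% of its speed; a pose out of reach is approached as far as the arm can. A call with a gripper value outside its range is refused whole. The fingers move at their own pace and stop on an object; "force" is the grip in N (left out, the last holds). Time passes only in rows, so rows that repeat a pose let the fingers close. It gives the time, the measured TCP pose, the force, the opening and the grip force at its end, in the units of the state.
- observe(): the state, without advancing time (a new reading comes with each control period).
- get_image(name): name is "side" or "top"; returns a dict with "frame" (400x640x3 uint8, red, green, blue), "K" (3x3 intrinsics, pixels), "xyz" and "rotation" of the camera in the world. Camera axes: x right, y up, looking along -z (the intrinsics and any distortion apply to the point x, -y, -z); pixel columns grow to the right and rows downward; lengths in m; the calibration is good to about 2 mm. A picture is of the moment at which its call begins. There is no depth.
- finish_job(): hands the job in; it is judged then, once.
Trained networks look in a picture, given as the dict that the camera call returned (one of the last four; its "shot" number tells which), for a name from the list of things; names that differ only in an ending like _2 or _b are one class to them, and where a whole thing is asked for, a point or a joint stands for the part that bears it (a point fixed in the world has none). Each returns a list of dicts, best first, with "conf" (0 to 1); they miss things now and then, are a little off and sometimes report something else, mostly with a low value. They report only what shows in the picture. A call takes as long as a camera call. They do not tell look-alikes from the thing itself.
- search_frame(picture, query): "extent" ([centre column, centre row, width, height] in pixels, round what is visible of it).
- silhouettes(picture, query): "pixels" (400x640 bool, what is visible of it) and "extent" ([centre column, centre row, width, height] in pixels, round what is visible of it).
The state is a dict: "time": time; "q": joint angles; "joint_velocities": joint speeds; "joint_torque": joint torques, N m; "tool_pos": TCP position; "ee_rot": TCP orientation; "wrist_force": force on the tool from outside, world axes, zero at the start; "ft_torque": the same for the moment, N m; "gripper_width": finger opening in m; "grip_force": force on a finger pad.
Only numpy, scipy, OpenCV 4.12 (cv2) and the standard library are available. Lean on these libraries where they do the work, as an engineer would, in place of code of your own. Each camera call takes 0.05 s, during which the arm holds its last target. There are 200 camera calls.

## Working session

There is one attempt and no reset: what is moved stays moved. The work goes in short steps, Python scripts to look and compute and a tool call to move; the robot and the scene stay as the last step left them, time stands still between calls to the robot, and variables do not carry over. Pictures are saved under pics/ and viewed, at most 11 in all, crops included, and the job is handed in when it is done.

Besides the shell and the picture viewer there is one more tool, called after "Request:" as name([rows], argument=value, ...), one row to a line, values as JSON. send_rows: Moves the arm, as the interface text tells. Its arguments: {"type":"object","properties":{"deltas":{"type":"array","items":{"type":"array","items":{"type":"array","items":{"type":"number"}}}},"force":{"type":"number"}},"required":["deltas"]}

```bash
mkdir -p pics; ls
cat > h.py <<'E'
import numpy as np,cv2
from workcell import *
def ray(im,px):
    K=np.array(im["K"]);p=np.linalg.inv(K)@np.array([px[0],px[1],1.0])
    d=np.array(im["rotation"])@np.array([p[0],-p[1],-p[2]]);return np.array(im["xyz"]),d
def atz(im,px,z):
    o,d=ray(im,px);return o+d*(z-o[2])/d[2]
def proj(im,X):
    c=np.array(im["rotation"]).T@(np.array(X)-np.array(im["xyz"]));u=np.array(im["K"])@np.array([c[0],-c[1],-c[2]]);return u[:2]/u[2]
E
python3 - <<'E'
from h import *
s=observe();print(s)
for n in("top","side"):
    im=get_image(n);cv2.imwrite(f"pics/{n}0.png",im["frame"][:,:,::-1])
    print(n,{k:v for k,v in im.items() if k!="frame"})
    for q in["pivot","bar_mid","cock_stem","handle_grip","pin_head","jar_center","mallet_mid","block_mid","park_hole"]:
        try:print(q,[(np.round(r["extent"]).tolist(),round(r["conf"],2)) for r in search_frame(im,q)][:4])
        except Exception as e:print(q,e)
E
```

```text
pics
{'time': 0.0, 'q': array([-1.32470186,  0.31171421,  0.0140184 ,  1.51306782, -0.0043855 ,
        1.31919272, -0.0271787 ]), 'joint_velocities': array([-0.00023752, -0.00221085,  0.00124426,  0.00031451,  0.00048268,
       -0.00049362, -0.0012811 ]), 'joint_torque': array([ 3.37770916e-05, -3.79909801e+01,  1.46028567e-01, -2.30586344e+01,
        1.21631770e-02,  1.35492260e-02, -1.17401960e-06]), 'tool_pos': array([0.15591033, 0.52667595, 0.23022308]), 'ee_rot': array([-1.09858831e-04,  1.43363181e-01,  9.89669448e-01, -1.17067928e-03]), 'wrist_force': array([-0.04060519,  0.37134029, -0.31071877]), 'ft_torque': array([-0.00208657,  0.03110085, -0.00759329]), 'grip_force': 0.0, 'gripper_width': 0.08541635302640999}
top {'K': array([[424.10829082,   0.        , 319.07936092],
       [  0.        , 424.10829082, 201.69743317],
       [  0.        ,   0.        ,   1.        ]]), 'xyz': array([0.39593087, 0.03110125, 1.25828754]), 'rotation': array([-0.7051601 , -0.05021781,  0.0425799 ,  0.70598467]), 'shot': 1}
pivot [([332.0, 214.0, 84.0, 77.0], 0.84), ([450.0, 249.0, 17.0, 
[... 695 characters left out ...]
), 'xyz': array([0.12211139, 0.82803952, 0.86775892]), 'rotation': array([-0.21956112, -0.10530328,  0.39963476,  0.88373989]), 'shot': 2}
pivot [([329.0, 215.0, 91.0, 71.0], 0.6)]
bar_mid [([319.0, 198.0, 40.0, 39.0], 0.95)]
cock_stem [([390.0, 157.0, 49.0, 31.0], 0.89), ([319.0, 199.0, 40.0, 42.0], 0.61)]
handle_grip [([401.0, 151.0, 32.0, 12.0], 0.57)]
pin_head [([304.0, 312.0, 7.0, 37.0], 0.87), ([286.0, 270.0, 13.0, 24.0], 0.72), ([266.0, 309.0, 16.0, 34.0], 0.65), ([312.0, 251.0, 12.0, 32.0], 0.56)]
jar_center [([326.0, 215.0, 91.0, 78.0], 0.57)]
mallet_mid [([236.0, 260.0, 46.0, 62.0], 0.57)]
block_mid [([351.0, 190.0, 60.0, 34.0], 0.89)]
park_hole [([328.0, 216.0, 89.0, 76.0], 0.72)]
```

View pics/top0.png

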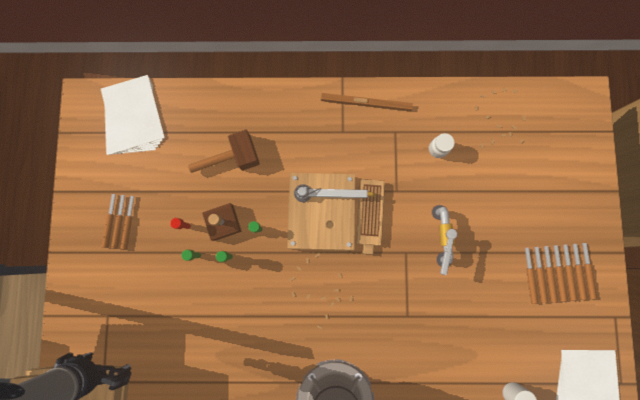

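View pics/side0.png

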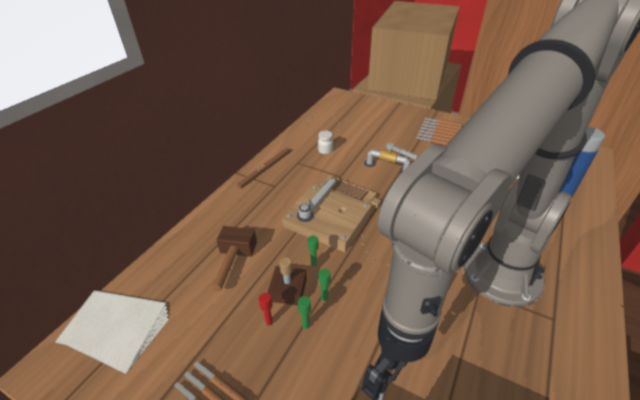

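```bash
python3 - <<'E'
s=open('h.py').read()
s=s.replace('from workcell import *','from workcell import *\nfrom scipy.spatial.transform import Rotation as R\ndef rot(im):\n    q=np.array(im["rotation"]);return R.from_quat(q[[1,2,3,0]]).as_matrix()')
s=s.replace('np.array(im["rotation"])@','rot(im)@').replace('np.array(im["rotation"]).T','rot(im).T')
open('h.py','w').write(s)
E
python3 - <<'E'
from h import *
im=get_image("top");f=im["frame"][:,:,::-1]
a=cv2.resize(f[175:275,165:275],None,fx=3.6,fy=3.6,interpolation=cv2.INTER_CUBIC)
b=cv2.resize(f[165:265,280:390],None,fx=3.6,fy=3.6,interpolation=cv2.INTER_CUBIC)
c=cv2.resize(f[195:295,420:475],None,fx=3.6,fy=3.6,interpolation=cv2.INTER_CUBIC)
cv2.imwrite("pics/crop1.png",np.hstack([a,b])[:, :800]);cv2.imwrite("pics/crop2.png",c)
for n,p,z in[("pinhead top",(214,219),.121),("pivot",(304,192),.082),("hole",(329,224),.04),("armend",(366,194),.061),("stem",(452,234),.104),("hend",(445,273),.104)]:
    print(n,atz(im,p,z).round(3))
for n in["pin_head","handle_grip","bar_mid"]:
    for r in silhouettes(im,n)[:4]:
        m=r["pixels"];ys,xs=np.nonzero(m);mm=cv2.minAreaRect(np.c_[xs,ys].astype(np.float32));print(n,round(r["conf"],2),mm,m.sum())
E
```

```text
pinhead top [0.5   0.327 0.121]
pivot [0.579 0.086 0.082]
hole [0.492 0.016 0.04 ]
armend [ 0.576 -0.09   0.061]
stem [ 0.459 -0.316  0.104]
hend [ 0.355 -0.294  0.104]
pin_head 0.67 ((223.5, 256.0), (10.0, 15.0), 90.0) 138
pin_head 0.67 ((191.0, 254.0), (10.0, 18.0), 90.0) 154
pin_head 0.63 ((216.10003662109375, 219.800048828125), (15.205260276794434, 9.391485214233398), 26.56505012512207) 127
pin_head 0.46 ((180.0, 222.5), (9.0, 18.0), 90.0) 123
handle_grip 0.81 ((448.5789794921875, 251.5128173828125), (9.36416244506836, 45.86038589477539), 9.211027145385742) 290
bar_mid 0.6 ((335.0, 192.0), (12.0, 78.0), 90.0) 605
bar_mid 0.32 ((369.66925048828125, 216.4141845703125), (26.987611770629883, 75.419921875), 1.7357046604156494) 1691
```

View pics/crop1.png

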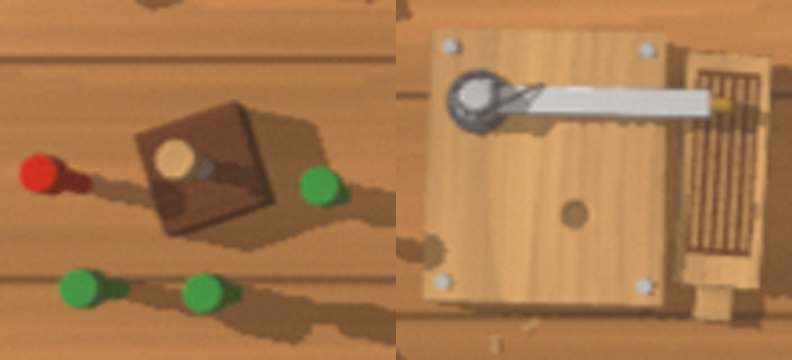

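View pics/crop2.png

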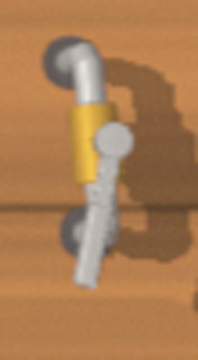

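The candidates for the pin are the wooden head at (214,219) in the dark rest, the green ones at (254,227), (188,255) and (222,257), and the red one at (177,223). I choose the wooden head, and the crop confirms it. In the crops the hole is at (329,224), the pivot at about (303,193), the cock stem disc at (451,234) and the handle end at (444,274).

```bash
cat >> h.py <<'E'
def yawR(phi):  # tool z down, tool y at world heading phi
    y=np.array([np.cos(phi),np.sin(phi),0]);z=np.array([0,0,-1.]);return np.c_[np.cross(y,z),y,z]
def plan(targets,s=None):
    s=s or observe();q=np.array(s["ee_rot"]);R0=R.from_quat(q[[1,2,3,0]]);p=s["tool_pos"]
    for t,phi in targets:
        d=R0.inv().apply(np.array(t)-p)/.04
        best=min(((R0.inv()*R.from_matrix(yawR(phi+k))).as_rotvec() for k in(0,np.pi)),key=np.linalg.norm)
        print(np.round(d,2).tolist(),np.round(np.degrees(best)/6,2).tolist())
E
python3 - <<'E'
from h import *
im=get_image("top")
px=lambda u,v:(280+(u-396)/3.6,165+v/3.6)
W=np.array([atz(im,px(*c),.04)[:2] for c in[(432,30),(666,36),(660,304),(424,300)]])
F=np.array([(60,40),(60,-150),(-160,-150),(-160,40)])/1e3
Fc=F-F.mean(0);Wc=W-W.mean(0);U,S,V=np.linalg.svd(Fc.T@Wc);Rr=(U@V).T
piv=W.mean(0)-Rr@F.mean(0);print("yaw",np.degrees(np.arctan2(Rr[1,0],Rr[0,0])),"scale",S.sum()/ (Fc**2).sum(),"pivot",piv,"hole",piv+Rr@[-.089,-.081],"holepix",atz(im,px(573,213),.04))
print("pin",atz(im,(165+175/3.6,175+160/3.6),.121))
st=atz(im,(420+113/3.6,195+139/3.6),.104);e=atz(im,(420+87/3.6,195+285/3.6),.104);print("stem",st,"end",e,np.linalg.norm(st-e),np.degrees(np.arctan2(*(e-st)[1::-1])))
s=observe();q=s["ee_rot"];print(R.from_quat(q[[1,2,3,0]]).as_matrix().round(2))
E
```

```text
yaw -1.4534444529755746 scale 0.9895158110366257 pivot [0.58085071 0.09097258] hole [0.4898248 0.0122561] holepix [0.49161344 0.01526153 0.04      ]
pin [0.49841874 0.32791604 0.121     ]
stem [ 0.46052346 -0.31488523  0.104     ] end [ 0.35213927 -0.29115595  0.104     ] 0.11095138623244673 167.65070461410355
[[-0.96  0.28 -0.  ]
 [ 0.28  0.96  0.  ]
 [ 0.    0.   -1.  ]]
```

```bash
cat >> h.py <<'E'
def path(way,n0=None,start=None):
    """way: list of (xyz, heading_deg); linear pieces at <=46mm,<=8deg per row; prints calls of 5 rows"""
    s=observe();q=np.array(s["ee_rot"]);M=R.from_quat(q[[1,2,3,0]]).as_matrix()
    p=np.array(s["tool_pos"]);h=np.degrees(np.arctan2(M[1,1],M[0,1]))
    if start:p,h=np.array(start[0]),start[1]
    poses=[]
    for t,g in way:
        t=np.array(t);dh=(g-h+180)%360-180
        if abs(dh)>90 and n0 is None: dh=(dh+90)%180-90
        n=int(np.ceil(max(np.linalg.norm(t-p)/.046,abs(dh)/8,1)))
        for i in range(1,n+1):poses.append((p+(t-p)*i/n,h+dh*i/n))
        p,h=t,h+dh
    M0=R.from_matrix(M);b=np.array(s["tool_pos"])
    if start:M0=R.from_matrix(yawR(np.radians(start[1])));b=np.array(start[0])
    for k in range(0,len(poses),5):
        for t,g in poses[k:k+5]:
            Rg=R.from_matrix(yawR(np.radians(g)))
            print(np.round(np.r_[M0.inv().apply(t-b)/.04,np.degrees((M0.inv()*Rg).as_rotvec())/6],2).tolist())
        M0,b=Rg,t;print("--",b.round(3),round(g,1))
E
python3 - <<'E'
from h import *
path([((.33,.40,.22),50),((.5,.17,.22),25),((.5,-.1,.2),8),((.368,-.341,.18),-12.35),((.368,-.341,.09),-12.35)])
E
```

```text
[-1.01, -0.36, 0.06, 0.0, -0.0, 0.78]
[-2.03, -0.73, 0.11, 0.0, -0.0, 1.57]
[-3.04, -1.09, 0.17, 0.0, -0.0, 2.35]
[-4.06, -1.46, 0.23, 0.0, -0.0, 3.14]
[-5.07, -1.82, 0.28, 0.0, -0.0, 3.92]
-- [0.33 0.4  0.22] 50.0
[-0.99, -0.24, 0.0, 0.0, 0.0, 0.6]
[-1.99, -0.48, 0.0, 0.0, 0.0, 1.19]
[-2.98, -0.72, 0.0, 0.0, 0.0, 1.79]
[-3.97, -0.96, 0.0, 0.0, 0.0, 2.38]
[-4.97, -1.19, 0.0, 0.0, 0.0, 2.98]
-- [0.451 0.236 0.22 ] 32.1
[-1.02, 0.08, 0.0, 0.0, 0.0, 0.6]
[-2.04, 0.15, 0.0, 0.0, 0.0, 1.19]
[-2.99, -0.44, 0.08, 0.0, 0.0, 1.66]
[-3.94, -1.04, 0.17, 0.0, 0.0, 2.13]
[-4.89, -1.64, 0.25, 0.0, 0.0, 2.61]
-- [0.5   0.035 0.21 ] 16.5
[-1.08, -0.32, 0.08, 0.0, 0.0, 0.47]
[-2.16, -0.64, 0.17, 0.0, 0.0, 0.94]
[-3.24, -0.96, 0.25, 0.0, 0.0, 1.42]
[-4.04, -1.77, 0.33, 0.0, 0.0, 1.98]
[-4.85, -2.58, 0.42, 0.0, 0.0, 2.55]
-- [ 0.456 -0.18   0.193] 1.2
[-0.99, -0.57, 0.08, 0.0, 0.0, 0.57]
[-1.98, -1.14, 0.17, 0.0, 0.0, 1.13]
[-2.98, -1.71, 0.25, 0.0, 0.0, 1.7]
[-3.97, -2.28, 0.33, 0.0, 0.0, 2.26]
[-3.97, -2.28, 1.46, 0.0, 0.0, 2.26]
-- [ 0.368 -0.341  0.135] -12.3
[0.0, 0.0, 1.13, 0.0, 0.0, 0.0]
-- [ 0.368 -0.341  0.09 ] -12.3
```

Request:
send_rows([
  [[-1.0,-0.36,0.06,0,0,0.78,0],[-2.0,-0.73,0.11,0,0,1.57,0],[-3.0,-1.09,0.17,0,0,2.35,0],[-4.0,-1.46,0.23,0,0,3.14,0],[-5.07,-1.82,0.28,0,0,3.92,0]],
])

```text
time: 1.75
tool_pos: [0.3307, 0.3992, 0.2202]
ee_rot: [-0.0, 0.343, 0.939, 0.0]
wrist_force: [0.4, 1.1, -0.2]
gripper_width: 0.0123
grip_force: 0.0
```

Request:
send_rows([
  [[-1.0,-0.24,0,0,0,0.6,0],[-2.0,-0.48,0,0,0,1.2,0],[-3.0,-0.72,0,0,0,1.8,0],[-4.0,-0.96,0,0,0,2.4,0],[-5.0,-1.2,0,0,0,3.0,0]],
])

```text
time: 2.25
tool_pos: [0.4531, 0.2334, 0.2204]
ee_rot: [0.0, 0.486, 0.874, 0.0]
wrist_force: [0.8, 1.2, 0.1]
gripper_width: -0.0001
grip_force: 0.0
```

Request:
send_rows([
  [[-1.0,0.08,0,0,0,0.6,0],[-2.0,0.15,0,0,0,1.2,0],[-3.0,-0.44,0.08,0,0,1.66,0],[-3.94,-1.04,0.17,0,0,2.13,0],[-4.9,-1.64,0.25,0,0,2.6,0]],
])

```text
time: 2.75
tool_pos: [0.5004, 0.0321, 0.21]
ee_rot: [0.0, 0.6, 0.8, 0.0]
wrist_force: [0.6, 0.9, 0.3]
gripper_width: -0.0002
grip_force: 0.0
```

Request:
send_rows([
  [[-1.08,-0.32,0.08,0,0,0.47,0],[-2.16,-0.64,0.17,0,0,0.94,0],[-3.24,-0.96,0.25,0,0,1.42,0],[-4.04,-1.77,0.33,0,0,2.0,0],[-4.85,-2.58,0.42,0,0,2.55,0]],
])

```text
time: 3.25
tool_pos: [0.4558, -0.1833, 0.1933]
ee_rot: [0.0, 0.701, 0.713, -0.0]
wrist_force: [0.6, 0.0, -0.3]
gripper_width: 0.0001
grip_force: 0.0
```

```bash
cat > arc.py <<'E'
from h import *
st=np.array([.4605,-.315])
def P(a,off,r=.085,z=.09):
    h=np.radians(167.65-a);d=np.array([np.cos(h),np.sin(h)]);t=np.array([-d[1],d[0]])
    return (np.r_[st+r*d+off*t,z],167.65-a)
E
python3 - <<'E'
from arc import *
w=[((.368,-.341,.18),-12.35),P(0,.045),P(0,.024)]+[P(a,.02) for a in range(8,89,8)]
path(w)
E
```

```text
[-0.98, -0.57, 0.08, 0.01, 0.01, 0.55]
[-1.95, -1.13, 0.17, 0.01, 0.01, 1.11]
[-2.93, -1.7, 0.25, 0.01, 0.01, 1.66]
[-3.91, -2.26, 0.33, 0.01, 0.01, 2.22]
[-3.9, -2.26, 1.46, 0.01, 0.01, 2.22]
-- [ 0.368 -0.341  0.135] -12.4
[0.0, -0.0, 1.12, 0.0, 0.0, 0.0]
[0.53, -0.0, 1.12, 0.0, 0.0, 0.0]
[0.93, -0.05, 1.12, 0.0, 0.0, 1.33]
[1.23, -0.06, 1.12, 0.0, 0.0, 2.67]
[1.53, -0.02, 1.12, 0.0, 0.0, 4.0]
-- [ 0.38  -0.281  0.09 ] -36.4
[0.3, -0.05, 0.0, 0.0, 0.0, 1.33]
[0.61, -0.06, 0.0, 0.0, 0.0, 2.67]
[0.91, -0.02, 0.0, 0.0, 0.0, 4.0]
[1.2, 0.06, 0.0, 0.0, 0.0, 5.33]
[1.48, 0.18, 0.0, 0.0, 0.0, 6.67]
-- [ 0.421 -0.237  0.09 ] -76.4
[0.3, -0.05, 0.0, 0.0, 0.0, 1.33]
[0.61, -0.06, 0.0, 0.0, 0.0, 2.67]
[0.91, -0.02, 0.0, 0.0, 0.0, 4.0]
-- [ 0.456 -0.228  0.09 ] -100.4
```

Request:
send_rows([
  [[-0.98,-0.57,0.08,0,0,0.55,0],[-1.95,-1.13,0.17,0,0,1.1,0],[-2.93,-1.7,0.25,0,0,1.66,0],[-3.9,-2.26,0.33,0,0,2.2,0],[-3.9,-2.26,1.46,0,0,2.2,0]],
])

```text
time: 3.75
tool_pos: [0.3672, -0.3506, 0.1403]
ee_rot: [0.009, 0.782, 0.624, -0.001]
wrist_force: [0.9, -1.3, 0.1]
gripper_width: -0.0001
grip_force: 0.0
```

Request:
send_rows([
  [[0,0,1.12,0,0,0,0],[0.53,0,1.12,0,0,0,0],[0.93,-0.05,1.12,0,0,1.33,0],[1.23,-0.06,1.12,0,0,2.67,0],[1.53,-0.02,1.12,0,0,4.0,0]],
])

```text
time: 4.25
tool_pos: [0.3795, -0.2796, 0.0897]
ee_rot: [0.0, 0.893, 0.45, -0.001]
wrist_force: [-0.5, -1.2, -0.9]
gripper_width: 0.0004
grip_force: 1.2
```

Request:
send_rows([
  [[0.3,-0.05,0,0,0,1.33,0],[0.6,-0.06,0,0,0,2.67,0],[0.9,-0.02,0,0,0,4.0,0],[1.2,0.06,0,0,0,5.33,0],[1.48,0.18,0,0,0,6.67,0]],
])

```text
time: 4.75
tool_pos: [0.4209, -0.2357, 0.0901]
ee_rot: [0.0, 0.993, 0.118, -0.001]
wrist_force: [-1.6, -1.5, -0.3]
gripper_width: -0.0001
grip_force: 1.1
```

Request:
send_rows([
  [[0.3,-0.05,0,0,0,1.33,0],[0.6,-0.06,0,0,0,2.67,0],[0.9,-0.02,0,0,0,4.0,0],[0.9,-0.02,0,0,0,4.0,0]],
])

```text
time: 5.15
tool_pos: [0.4366, -0.2268, 0.0885]
ee_rot: [-0.003, 0.996, -0.092, -0.019]
wrist_force: [-34.8, 4.4, 25.6]
gripper_width: 0.0001
grip_force: 17.7
```

Run:
```python
from h import *
im=get_image("top");cv2.imwrite("pics/t2.png",cv2.resize(im["frame"][190:290,390:500,::-1],None,fx=5,fy=5,interpolation=cv2.INTER_CUBIC))
```

```text
(no output)
```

View pics/t2.png

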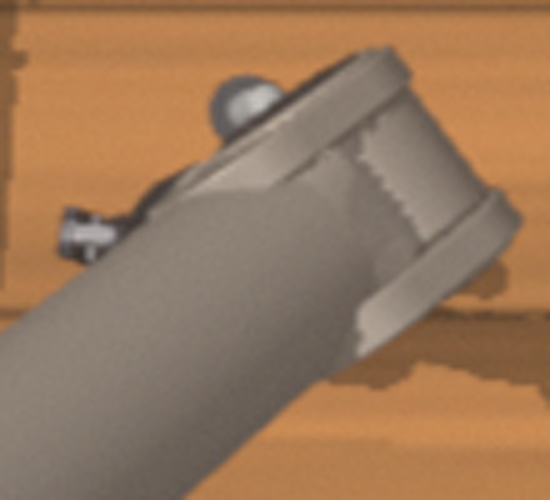

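Run:
```python
from h import *
im=get_image("top")
print(atz(im,(390+62/5,190+232/5),.1),atz(im,(390+100/5,190+240/5),.1))
im=get_image("side");cv2.imwrite("pics/s2.png",cv2.resize(im["frame"][100:220,340:500,::-1],None,fx=5,fy=5,interpolation=cv2.INTER_CUBIC))
```

```text
[ 0.45331348 -0.18297604  0.1       ] [ 0.4489536  -0.20347594  0.1       ]
```

View pics/s2.png

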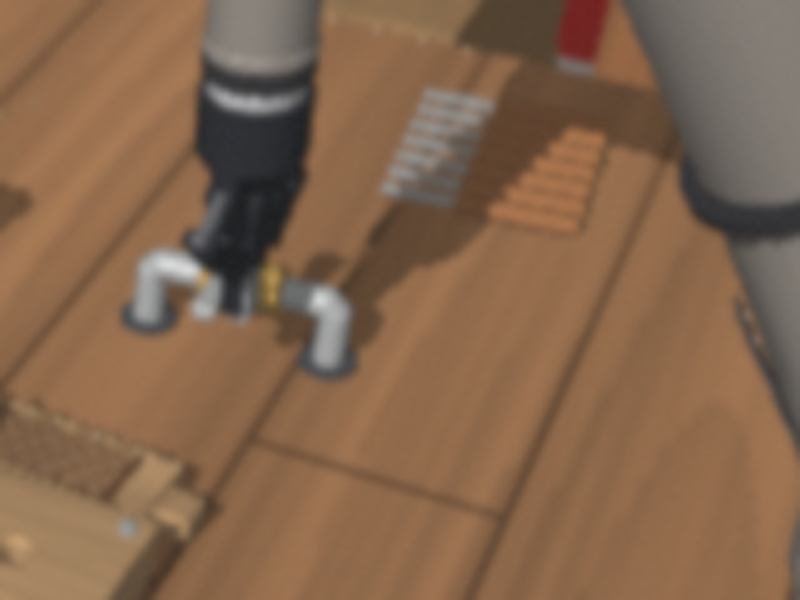

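Run:
```python
from arc import *
im=get_image("side")
for a in(60,70,76,83,90):
    h=np.radians(167.65-a);print(a,[proj(im,np.r_[st+r*np.array([np.cos(h),np.sin(h)]),.098]).round(1)for r in(0,.09,.112)])
s=observe();print(s["wrist_force"],s["ft_torque"],proj(im,np.r_[s["tool_pos"]]))
p=s["tool_pos"][:2]-st;print(np.linalg.norm(p),167.65-np.degrees(np.arctan2(p[1],p[0])))
path([((p+st+[-.02,0]).tolist()+[.09],-101)])
```

```text
60 [array([389.3, 146.2]), array([388. , 160.4]), array([387.7, 164.2])]
70 [array([389.3, 146.2]), array([383.5, 159.8]), array([382. , 163.3])]
76 [array([389.3, 146.2]), array([380.9, 159.2]), array([378.7, 162.5])]
83 [array([389.3, 146.2]), array([377.9, 158.3]), array([375. , 161.4])]
90 [array([389.3, 146.2]), array([375.2, 157.2]), array([371.6, 160. ])]
[-33.8565417    3.92713856  24.60287372] [0.89772409 7.17528295 0.13387383] [386.57197429 162.8056251 ]
0.09146099040952686 62.48709111277849
[-0.49, 0.09, -0.02, -0.03, 0.34, 0.07]
-- [ 0.417 -0.227  0.09 ] -101.0
```

Run:
```python
from arc import *
im=get_image("top")
a=atz(im,(420+68/3.6,195+62/3.6),0);b=atz(im,(420+85/3.6,195+232/3.6),0);print(a,b,np.degrees(np.arctan2(*(b-a)[1::-1])))
# pipe mid-top edge line
path([((.40,-.227,.09),-101),((.40,-.227,.16),-90)])
```

```text
[ 0.5299094  -0.31162328  0.        ] [ 0.39075449 -0.32022593  0.        ] -176.46243767904494
[-0.9, 0.17, -0.01, -0.03, 0.34, 0.07]
[-0.93, 0.17, -0.88, -0.05, 0.34, -0.85]
[-0.96, 0.17, -1.76, -0.06, 0.34, -1.76]
-- [ 0.4   -0.227  0.16 ] -90.0
```

Run:
```python
from h import *
path([((.415,-.227,.10),-100.4),((.41,-.20,.19),-93),((.49,0.05,.22),-65),((.4984,.328,.20),-41.4),((.4984,.328,.15),-41.4)],start=((.456,-.228,.09),-100.4))
```

```text
[-1.01, 0.16, -0.25, 0.0, 0.0, 0.0]
[-1.09, -0.05, -1.0, 0.0, 0.0, -0.41]
[-1.18, -0.27, -1.75, 0.0, 0.0, -0.82]
[-1.26, -0.48, -2.5, 0.0, 0.0, -1.23]
[-1.12, -1.57, -2.62, 0.0, 0.0, -2.01]
-- [ 0.423 -0.158  0.195] -88.3
[0.36, -1.03, -0.13, 0.0, 0.0, -0.78]
[0.73, -2.06, -0.25, 0.0, 0.0, -1.56]
[1.09, -3.09, -0.37, 0.0, 0.0, -2.33]
[1.45, -4.13, -0.5, 0.0, 0.0, -3.11]
[1.82, -5.16, -0.62, 0.0, 0.0, -3.89]
-- [0.49 0.05 0.22] -65.0
[0.45, -0.89, 0.07, 0.0, 0.0, -0.56]
[0.89, -1.77, 0.14, 0.0, 0.0, -1.12]
[1.34, -2.66, 0.21, 0.0, 0.0, -1.69]
[1.79, -3.55, 0.29, 0.0, 0.0, -2.25]
[2.23, -4.44, 0.36, 0.0, 0.0, -2.81]
-- [0.496 0.249 0.206] -48.1
[0.68, -0.72, 0.07, 0.0, 0.0, -0.56]
[1.37, -1.44, 0.14, 0.0, 0.0, -1.12]
[1.37, -1.44, 0.77, 0.0, 0.0, -1.12]
[1.37, -1.44, 1.39, 0.0, 0.0, -1.12]
-- [0.498 0.328 0.15 ] -41.4
```

Request:
send_rows([
  [[-1.0,0.16,-0.25,0,0,0,0],[-1.1,-0.05,-1.0,0,0,-0.41,0],[-1.18,-0.27,-1.75,0,0,-0.82,0],[-1.26,-0.48,-2.5,0,0,-1.23,0],[-1.12,-1.57,-2.62,0,0,-2.0,0]],
])

```text
time: 5.9
tool_pos: [0.4236, -0.1624, 0.1988]
ee_rot: [0.002, 1.0, 0.013, 0.004]
wrist_force: [1.2, 0.7, 0.3]
gripper_width: 0.0006
grip_force: 0.0
```

Request:
send_rows([
  [[0.36,-1.03,-0.13,0,0,-0.78,0.3],[0.73,-2.06,-0.25,0,0,-1.56,0.65],[1.09,-3.09,-0.37,0,0,-2.33,0.65],[1.45,-4.13,-0.5,0,0,-3.11,0.65],[1.82,-5.16,-0.62,0,0,-3.9,0.65]],
])

```text
time: 6.4
tool_pos: [0.4896, 0.0545, 0.2202]
ee_rot: [-0.001, 0.975, 0.221, 0.001]
wrist_force: [0.5, -0.9, -0.4]
gripper_width: 0.0557
grip_force: 0.0
```

Request:
send_rows([
  [[0.45,-0.89,0.07,0,0,-0.56,0.65],[0.89,-1.77,0.14,0,0,-1.12,0.65],[1.34,-2.66,0.2,0,0,-1.7,0.65],[1.79,-3.55,0.28,0,0,-2.25,0.65],[2.23,-4.44,0.36,0,0,-2.8,0.65]],
])

```text
time: 6.9
tool_pos: [0.4939, 0.2529, 0.2053]
ee_rot: [-0.0, 0.933, 0.36, 0.0]
wrist_force: [-0.1, -0.3, 0.2]
gripper_width: 0.0556
grip_force: 0.0
```

Request:
send_rows([
  [[0.68,-0.72,0.07,0,0,-0.56,0.65],[1.37,-1.44,0.14,0,0,-1.12,0.65],[1.37,-1.44,0.3,0,0,-1.12,0.65]],
])

```text
time: 7.2
tool_pos: [0.494, 0.3395, 0.1923]
ee_rot: [-0.002, 0.908, 0.419, 0.001]
wrist_force: [-0.3, -0.6, -1.2]
gripper_width: 0.0557
grip_force: 0.0
```

Run:
```python
from h import *
im=get_image("top");a=cv2.resize(im["frame"][190:290,400:500,::-1],None,fx=4,fy=4,interpolation=cv2.INTER_CUBIC)
im=get_image("side");b=cv2.resize(im["frame"][230:330,250:350,::-1],None,fx=4,fy=4,interpolation=cv2.INTER_CUBIC)
cv2.imwrite("pics/v3.png",np.hstack([a,b]))
path([((.4984,.328,.08),-41.4)])
print([proj(im,(.4984,.328,z)).round(1).tolist() for z in(.121,.085)])
```

```text
[-0.0, 0.04, 0.93, -0.0, 0.03, 0.02]
[-0.0, 0.08, 1.86, -0.0, 0.03, 0.04]
[-0.0, 0.12, 2.8, -0.0, 0.03, 0.06]
-- [0.498 0.328 0.08 ] -41.4
[[285.3, 261.1], [286.3, 270.2]]
```

View pics/v3.png

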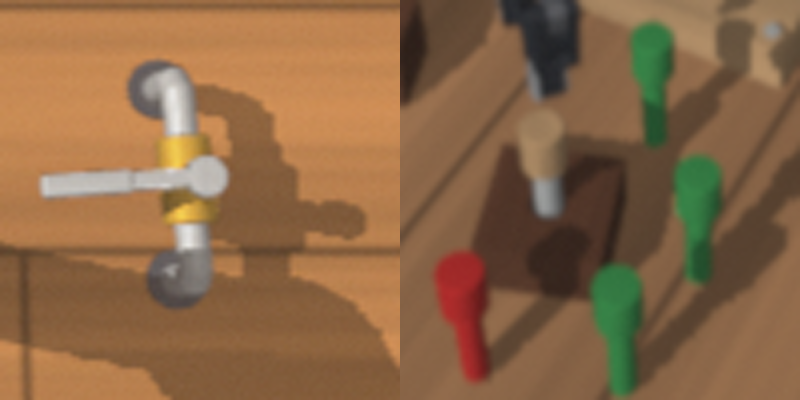

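Request:
send_rows([
  [[0,0.04,0.93,0,0,0,0.65],[0,0.08,1.86,0,0,0,0.65],[0,0.12,2.8,0,0,0,0.65],[0,0.12,2.8,0,0,0,0.65],[0,0.12,2.8,0,0,0,0.0]],
], force=80)

```text
time: 7.8
tool_pos: [0.5003, 0.3258, 0.0821]
ee_rot: [0.0, 0.911, 0.412, -0.0]
wrist_force: [0.1, 0.4, 1.2]
gripper_width: 0.0422
grip_force: 0.0
```

Request:
send_rows([
  [[0,0,0,0,0,0,0],[0,0,0,0,0,0,0],[0,0,0,0,0,0,0]],
])

```text
time: 8.1
tool_pos: [0.5018, 0.3275, 0.0841]
ee_rot: [-0.0, 0.911, 0.413, 0.002]
wrist_force: [0.6, -0.7, 6.7]
gripper_width: 0.0284
grip_force: 78.9
```

Run:
```python
from h import *
s=observe();print({k:s[k] for k in("tool_pos","ee_rot","wrist_force","gripper_width","grip_force")})
path([((*s["tool_pos"][:2],.19),-41.4),((.60,.03,.19),-41.4)])
```

```text
{'tool_pos': array([0.50178166, 0.32750175, 0.08406107]), 'ee_rot': array([-1.11614517e-04,  9.10718779e-01,  4.13019758e-01,  2.44408925e-03]), 'wrist_force': array([ 0.59275281, -0.7016574 ,  6.72138444]), 'gripper_width': 0.028400118401857858, 'grip_force': 78.90857219696045}
[0.0, 0.0, -0.88, 0.02, -0.04, 0.01]
[0.01, 0.0, -1.77, 0.02, -0.04, 0.02]
[0.01, 0.0, -2.65, 0.02, -0.04, 0.03]
[-0.56, 0.97, -2.65, 0.02, -0.04, 0.03]
[-1.12, 1.93, -2.65, 0.02, -0.04, 0.03]
-- [0.53  0.243 0.19 ] -41.4
[-0.57, 0.97, 0.0, 0.0, 0.0, 0.0]
[-1.13, 1.93, 0.0, 0.0, 0.0, 0.0]
[-1.7, 2.9, 0.0, 0.0, 0.0, 0.0]
[-2.26, 3.86, 0.0, 0.0, 0.0, 0.0]
[-2.83, 4.83, 0.0, 0.0, 0.0, 0.0]
-- [0.6  0.03 0.19] -41.4
```

Request:
send_rows([
  [[0,0,-0.8,0,0,0,0],[0,0,-1.6,0,0,0,0],[0,0,-2.65,0,0,0,0],[0,0,-2.65,0,0,0,0]],
])

```text
time: 8.5
tool_pos: [0.5039, 0.3284, 0.1941]
ee_rot: [-0.001, 0.911, 0.413, 0.006]
wrist_force: [0.6, -0.2, -1.0]
gripper_width: 0.0284
grip_force: 80.0
```

Run:
```python
from h import *
s=observe();print({k:s[k] for k in("tool_pos","ee_rot","wrist_force","gripper_width","grip_force")})
t=get_image("top");f=t["frame"]
g=cv2.cvtColor(f,cv2.COLOR_RGB2GRAY)[214:236,318:340].astype(int);np.set_printoptions(linewidth=200);print(g[::1,::1])
im=get_image("side");gs=cv2.cvtColor(im["frame"],cv2.COLOR_RGB2GRAY);hp=proj(im,(.4912,.0145,.04));print(hp)
c,r=hp.round().astype(int);print(gs[r-8:r+9,c-11:c+12])
for z in(.11,.116,.12):print(proj(im,(*s["tool_pos"][:2],z+s["tool_pos"][2]-.19)))
b=cv2.resize(im["frame"][180:290,220:360,::-1],None,fx=5,fy=5,interpolation=cv2.INTER_CUBIC);cv2.imwrite("pics/v4.png",b)
```

```text
{'tool_pos': array([0.5038957 , 0.32841892, 0.19414726]), 'ee_rot': array([-8.09338959e-04,  9.10646207e-01,  4.13135425e-01,  6.47698589e-03]), 'wrist_force': array([ 0.62693256, -0.24914812, -0.95697388]), 'gripper_width': 0.028350758765093957, 'grip_force': 79.99106526374817}
[[178 173 170 175 175 181 179 173 168 169 169 171 171 162 163 168 166 166 166 173 174 172]
 [177 174 171 174 177 180 179 170 167 170 172 173 170 163 163 166 167 166 167 169 174 172]
 [177 174 170 173 177 179 179 173 168 170 173 175 171 164 164 166 168 166 168 170 173 172]
 [178 172 172 174 176 181 180 172 167 171 170 174 169 163 164 166 168 166 166 173 173 173]
 [176 172 171 174 177 180 179 173 168 170 174 176 172 164 165 166 167 166 168 172 172 173]
 [175 173 173 174 176 179 179 172 168 170 172 174 169 164 164 167 169 166 166 172 173 173]
 [175 171 171 175 176 178 178 172 169 162 147 143 144 148 158 165 168 168 168 171 171 171]
 [173 169 170 175 177 180 180 172 156 130 116 111 106 124 150 169 169 164 169 171 172 172]
 [171 167 173 174 177 181 177 167 140 112 112 118 116 115 132 164 175 168 169 173 172 174]
 
[... 2210 characters left out ...]
 119 115  95  88  90  89  96  98  90  86  86]
 [138 136 137 137 139 140 139 138 129 110  95  95 102 105  95  89  90  94 101 102  92  88  87]
 [140 138 137 136 136 137 137 136 127 108  94  92  97 101  94  89  89  93  98  96  91  90  88]
 [143 142 141 137 136 135 134 127 114  98  91  91  92  94  91  89  89  90  92  90  89  90  89]
 [143 143 143 141 139 137 129 114  98  91  90  89  90  91  91  90  89  89  89  89  89  89  90]
 [143 142 144 143 143 140 128 106  91  90  89  88  88  89  90  90  90  90  89  90  89  89  89]
 [141 142 142 142 143 141 132 110  96  92  89  88  87  88  88  88  90  90  89  90  89  89  89]]
[283.57245009 262.22497039]
[283.39591298 260.68585511]
[283.27741225 259.65272233]
```

View pics/v4.png

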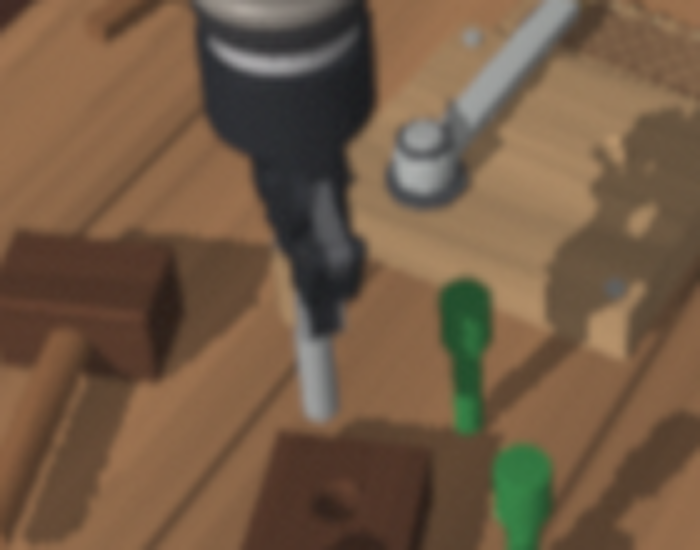

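```bash
cat > pa.py <<'E'
from h import *
hole=np.array([.491,.0145]);c,s_=np.cos(np.radians(-1.45)),np.sin(np.radians(-1.45));Rz=np.array([[c,-s_],[s_,c]])
piv=hole+Rz@[.089,.081]
def A(th,z,r=.1203): return ((*(piv+Rz@[-r*np.sin(th),-r*np.cos(th)]),z),-41.4)
E
python3 - <<'E'
from pa import *
print(piv,A(-.27,0))
path([((.60,.05,.19),-41.4),A(-.27,.19),A(-.27,.145)])
E
```

```text
[0.58202117 0.09322196] ((np.float64(0.6111648348271955), np.float64(-0.023494524953328905), 0), -41.4)
[-0.51, 0.92, -0.01, 0.0, -0.02, 0.0]
[-1.02, 1.84, -0.01, 0.0, -0.02, 0.01]
[-1.53, 2.76, -0.02, 0.0, -0.02, 0.01]
[-2.04, 3.68, -0.03, 0.0, -0.02, 0.02]
[-2.55, 4.6, -0.03, 0.0, -0.02, 0.02]
-- [0.571 0.129 0.19 ] -41.3
[-0.51, 0.92, -0.01, 0.0, 0.0, 0.0]
[-1.02, 1.84, -0.01, 0.0, 0.0, 0.01]
[-1.61, 2.56, -0.01, 0.0, 0.0, 0.01]
[-2.21, 3.27, -0.01, 0.0, 0.0, 0.01]
[-2.21, 3.27, 1.11, 0.0, 0.0, 0.01]
-- [ 0.611 -0.023  0.145] -41.4
```

Request:
send_rows([
  [[-0.51,0.92,0,0,0,0,0],[-1.02,1.84,0,0,0,0,0],[-1.53,2.76,0,0,0,0,0],[-2.04,3.68,0,0,0,0,0],[-2.55,4.6,0,0,0,0,0]],
])

```text
time: 9.1
tool_pos: [0.5698, 0.128, 0.1851]
ee_rot: [-0.001, 0.911, 0.413, -0.002]
wrist_force: [0.3, -1.2, -2.3]
gripper_width: 0.0285
grip_force: 79.8
```

Request:
send_rows([
  [[-0.51,0.92,0,0,0,0,0],[-1.02,1.84,0,0,0,0,0],[-1.61,2.56,0,0,0,0,0],[-2.21,3.27,0,0,0,0,0],[-2.21,3.27,0.6,0,0,0,0]],
])

```text
time: 9.6
tool_pos: [0.612, -0.0341, 0.1651]
ee_rot: [0.005, 0.913, 0.408, 0.001]
wrist_force: [0.1, -0.7, -2.2]
gripper_width: 0.0284
grip_force: 79.9
```

Request:
send_rows([
  [[0,0,0.2,0,0,0,0],[0,0,0.5,0,0,0,0],[0,0,0.5,0,0,0,0]],
])

```text
time: 9.9
tool_pos: [0.6095, -0.0207, 0.1403]
ee_rot: [-0.002, 0.91, 0.414, -0.002]
wrist_force: [-0.9, 0.3, -1.6]
gripper_width: 0.0285
grip_force: 79.9
```

Request:
send_rows([
  [[0,0,0.1,0,0,0,0],[0,0,0.25,0,0,0,0],[0,0,0.25,0,0,0,0]],
])

```text
time: 10.2
tool_pos: [0.6109, -0.0228, 0.1328]
ee_rot: [-0.0, 0.911, 0.413, -0.0]
wrist_force: [0.5, -0.0, -2.4]
gripper_width: 0.0282
grip_force: 79.9
```

Stepping down until the foot touches the base.

Request:
send_rows([
  [[0,0,0.08,0,0,0,0],[0,0,0.15,0,0,0,0],[0,0,0.15,0,0,0,0]],
])

```text
time: 10.5
tool_pos: [0.6109, -0.0234, 0.127]
ee_rot: [-0.0, 0.911, 0.413, -0.0]
wrist_force: [-0.3, -0.3, -1.9]
gripper_width: 0.0282
grip_force: 79.9
```

Request:
send_rows([
  [[0,0,0.05,0,0,0,0],[0,0,0.08,0,0,0,0],[0,0,0.08,0,0,0,0]],
])

```text
time: 10.8
tool_pos: [0.611, -0.0235, 0.1239]
ee_rot: [-0.0, 0.911, 0.413, -0.0]
wrist_force: [0.3, 1.7, -2.6]
gripper_width: 0.0285
grip_force: 79.9
```

Run:
```python
from pa import *
s=observe();print(s["tool_pos"],s["wrist_force"])
im=get_image("side");cv2.imwrite("pics/v5.png",cv2.resize(im["frame"][140:260,260:400,::-1],None,fx=5,fy=5,interpolation=cv2.INTER_CUBIC))
```

```text
[ 0.61103511 -0.02346005  0.12389742] [ 0.26924457  1.72056238 -2.61453001]
```

View pics/v5.png

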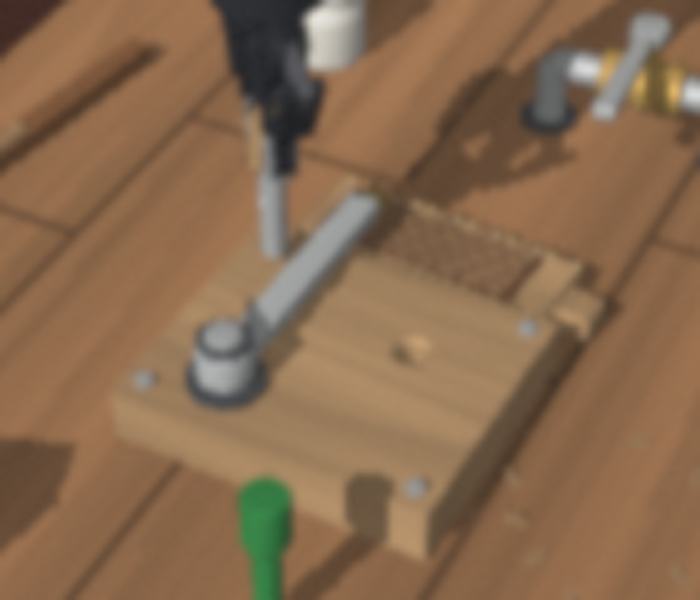

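Request:
send_rows([
  [[0,0,0.05,0,0,0,0],[0,0,0.05,0,0,0,0]],
])

```text
time: 11.05
tool_pos: [0.611, -0.0234, 0.1219]
ee_rot: [-0.0, 0.911, 0.413, -0.0]
wrist_force: [0.1, -0.6, -2.0]
gripper_width: 0.0281
grip_force: 79.9
```

Request:
send_rows([
  [[0,0,0.05,0,0,0,0],[0,0,0.05,0,0,0,0]],
])

```text
time: 11.25
tool_pos: [0.611, -0.0234, 0.1198]
ee_rot: [-0.0, 0.911, 0.413, -0.0]
wrist_force: [-0.0, -0.3, -2.2]
gripper_width: 0.0285
grip_force: 79.9
```

Request:
send_rows([
  [[0,0,0.04,0,0,0,0],[0,0,0.04,0,0,0,0]],
])

```text
time: 11.45
tool_pos: [0.611, -0.0234, 0.1183]
ee_rot: [-0.0, 0.911, 0.413, -0.0]
wrist_force: [-0.7, -0.1, -1.5]
gripper_width: 0.0284
grip_force: 79.9
```

Run:
```python
from pa import *
s=observe();z=s["tool_pos"][2];print(s["tool_pos"],s["wrist_force"])
path([A(-.1,z)]+[A(t,z) for t in np.arange(.05,.80,.125)]+[A(.832,z)])
```

```text
[ 0.611049   -0.02344639  0.11826325] [-0.70539608 -0.14207704 -1.46015263]
[-0.39, -0.32, 0.0, -0.0, 0.0, 0.03]
[-0.69, -0.66, 0.0, -0.0, 0.0, 0.03]
[-0.9, -0.98, 0.0, -0.0, 0.0, 0.03]
[-1.06, -1.31, 0.0, -0.0, 0.0, 0.03]
[-1.18, -1.67, 0.0, -0.0, 0.0, 0.03]
-- [ 0.53  -0.015  0.118] -41.4
[-0.08, -0.37, 0.0, 0.0, 0.0, 0.0]
[-0.11, -0.74, 0.0, 0.0, 0.0, 0.0]
[-0.08, -1.21, 0.0, 0.0, 0.0, 0.0]
-- [0.491 0.014 0.118] -41.4
```

Request:
send_rows([
  [[-0.39,-0.32,0,0,0,0,0],[-0.69,-0.66,0,0,0,0,0],[-0.9,-0.98,0,0,0,0,0],[-1.06,-1.31,0,0,0,0,0],[-1.18,-1.67,0,0,0,0,0]],
])

```text
time: 11.95
tool_pos: [0.532, -0.0156, 0.1196]
ee_rot: [0.002, 0.911, 0.413, 0.003]
wrist_force: [3.8, -0.8, -0.9]
gripper_width: 0.0286
grip_force: 80.0
```

Request:
send_rows([
  [[-0.08,-0.37,0,0,0,0,0],[-0.11,-0.74,0,0,0,0,0],[-0.08,-1.21,0,0,0,0,0],[-0.08,-1.21,0,0,0,0,0]],
])

```text
time: 12.35
tool_pos: [0.492, 0.0153, 0.1193]
ee_rot: [0.0, 0.91, 0.414, 0.001]
wrist_force: [2.7, -2.5, -2.0]
gripper_width: 0.0284
grip_force: 79.8
```

Run:
```python
from pa import *
s=observe();z=s["tool_pos"][2];print(s["tool_pos"],s["wrist_force"])
path([((*hole,z-.036),-41.4)])
im=get_image("side");cv2.imwrite("pics/v6.png",cv2.resize(im["frame"][140:260,260:400,::-1],None,fx=5,fy=5,interpolation=cv2.INTER_CUBIC))
print(proj(im,(*hole,.04)))
```

```text
[0.49195686 0.01527351 0.11925988] [ 2.7316749  -2.46972903 -2.03214549]
[-0.03, -0.01, 0.9, 0.02, -0.02, 0.05]
-- [0.491 0.014 0.083] -41.4
[341.65172086 210.23340926]
```

View pics/v6.png

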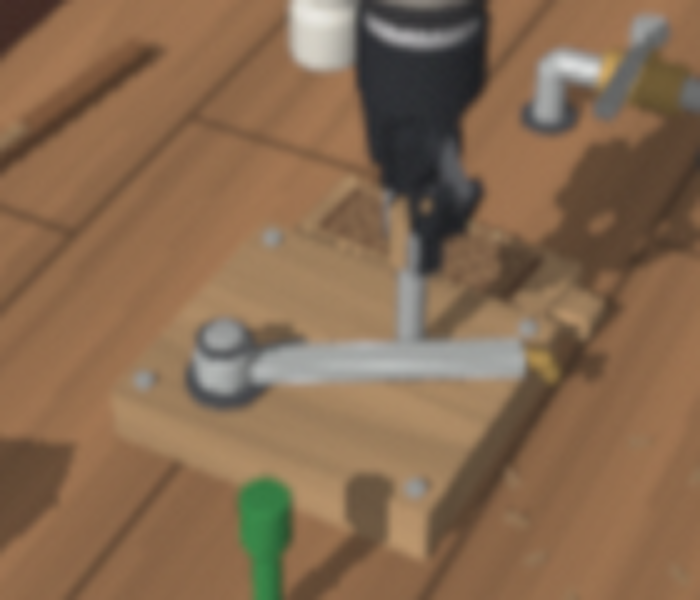

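Request:
send_rows([
  [[-0.03,0,0.1,0,0,0,0],[-0.03,0,0.2,0,0,0,0],[-0.03,0,0.2,0,0,0,0]],
])

```text
time: 12.7
tool_pos: [0.4908, 0.0123, 0.11]
ee_rot: [0.001, 0.911, 0.412, -0.0]
wrist_force: [2.8, -2.5, -1.8]
gripper_width: 0.0285
grip_force: 79.8
```

Request:
send_rows([
  [[0,0,0.1,0,0,0,0],[0,0,0.1,0,0,0,0]],
])

```text
time: 12.9
tool_pos: [0.491, 0.0125, 0.1061]
ee_rot: [0.001, 0.911, 0.413, 0.0]
wrist_force: [3.5, -5.0, -3.4]
gripper_width: 0.0285
grip_force: 79.6
```

Request:
send_rows([
  [[0,0,0.1,0,0,0,0],[0,0,0.2,0,0,0,0],[0,0,0.2,0,0,0,0]],
])

```text
time: 13.2
tool_pos: [0.4912, 0.0129, 0.0981]
ee_rot: [0.001, 0.911, 0.413, 0.0]
wrist_force: [5.0, -3.9, -3.1]
gripper_width: 0.0286
grip_force: 79.8
```

Request:
send_rows([
  [[0,0,0.1,0,0,0,0],[0,0,0.15,0,0,0,0],[0,0,0.15,0,0,0,0]],
])

```text
time: 13.5
tool_pos: [0.4912, 0.0129, 0.0923]
ee_rot: [0.001, 0.911, 0.413, 0.0]
wrist_force: [3.9, -5.2, -1.9]
gripper_width: 0.0287
grip_force: 79.9
```

Going in smoothly.

Request:
send_rows([
  [[0,0,0.1,0,0,0,0],[0,0,0.15,0,0,0,0],[0,0,0.15,0,0,0,0]],
])

```text
time: 13.8
tool_pos: [0.4912, 0.0129, 0.0863]
ee_rot: [0.001, 0.911, 0.413, 0.0]
wrist_force: [4.0, -4.6, -1.5]
gripper_width: 0.0281
grip_force: 80.0
```

Request:
send_rows([
  [[0,0,0.1,0,0,0,0],[0,0,0.1,0,0,0,0]],
])

```text
time: 14.0
tool_pos: [0.4912, 0.0129, 0.0822]
ee_rot: [0.001, 0.911, 0.413, 0.0]
wrist_force: [4.8, -3.0, -3.2]
gripper_width: 0.0284
grip_force: 80.1
```

Request:
send_rows([
  [[0,0,0.06,0,0,0,0],[0,0,0.06,0,0,0,0]],
])

```text
time: 14.2
tool_pos: [0.4912, 0.0129, 0.0799]
ee_rot: [0.001, 0.911, 0.413, 0.0]
wrist_force: [4.3, -4.6, -2.2]
gripper_width: 0.0283
grip_force: 80.1
```

Request:
send_rows([
  [[0,0,0.05,0,0,0,0],[0,0,0.05,0,0,0,0]],
])

```text
time: 14.4
tool_pos: [0.4915, 0.013, 0.079]
ee_rot: [0.0, 0.911, 0.413, 0.001]
wrist_force: [2.2, -3.7, 7.0]
gripper_width: 0.0285
grip_force: 81.4
```

Request:
send_rows([
  [[0,0,0.05,0,0,0,0],[0,0,0.05,0,0,0,0]],
])

```text
time: 14.6
tool_pos: [0.492, 0.0131, 0.0788]
ee_rot: [-0.0, 0.911, 0.413, 0.001]
wrist_force: [-1.8, -3.1, 20.6]
gripper_width: 0.0285
grip_force: 83.2
```

Request:
send_rows([
  [[0,0,0.05,0,0,0,0],[0,0,0.05,0,0,0,0]],
])

```text
time: 14.8
tool_pos: [0.4925, 0.0132, 0.0787]
ee_rot: [-0.001, 0.911, 0.413, 0.002]
wrist_force: [-5.1, -2.2, 32.5]
gripper_width: 0.0285
grip_force: 85.0
```

Request:
send_rows([
  [[0,0,-0.12,0,0,0,0],[0,0,-0.12,0,0,0,0.3],[0,0,-0.12,0,0,0,0.7],[0,0,-0.12,0,0,0,0.7],[0,0,-0.12,0,0,0,0.7]],
])

```text
time: 15.3
tool_pos: [0.4888, 0.0153, 0.0779]
ee_rot: [-0.002, 0.91, 0.414, -0.001]
wrist_force: [-0.2, 0.5, -0.3]
gripper_width: 0.0594
grip_force: 0.0
```

Request:
send_rows([
  [[0,0,-0.3,0,0,0,0.7],[0,0,-1.2,0,0,0,0.7],[0,0,-2.3,0,0,0,0.7],[0,0,-3.3,0,0,0,0.7],[0,0,-3.3,0,0,0,0.7]],
])

```text
time: 15.8
tool_pos: [0.4944, 0.0131, 0.2169]
ee_rot: [0.001, 0.911, 0.413, 0.006]
wrist_force: [0.8, 0.8, 0.0]
gripper_width: 0.0599
grip_force: 0.0
```

Run:
```python
from pa import *
s=observe();print(s["tool_pos"],s["wrist_force"],s["gripper_width"])
im=get_image("side");cv2.imwrite("pics/v7.png",cv2.resize(im["frame"][140:260,260:400,::-1],None,fx=5,fy=5,interpolation=cv2.INTER_CUBIC))
print((proj(im,(*hole,.116))-[260,140])*5)
```

```text
[0.49438589 0.01312004 0.21692   ] [0.83618365 0.79887634 0.04000947] 0.05986819143775868
[411.51645781 259.69879208]
```

View pics/v7.png

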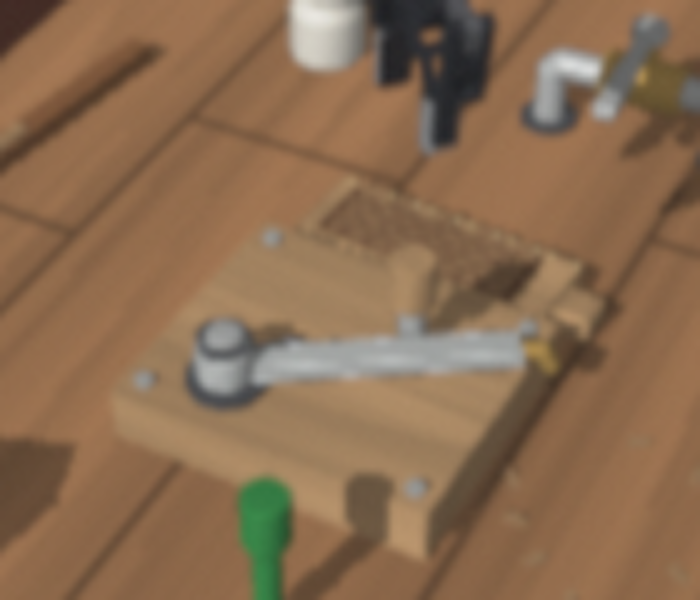

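The side view shows the pin home in the parking hole, with its head top at (412,255) where I predicted it. The arm leans on the pin, the gripper is clear, and the cock handle lies across the pipe.

```bash
python3 -c "
from workcell import *
print(finish_job())"
```

```text
the job is handed in; nothing more can be done
None
```

The job is handed in at about 16 s of robot time: the air cock is shut, the pin is home in the parking hole with the nozzle arm leaning back on it, and the gripper is clear. The hand-in returned no verdict. I kept clear of the block, jar and mallet but did not re-measure them.

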